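# Load a table stone grinder and set its tension screw

## Task

Tip all four cocoa chunks out of the scoop into the grinder's drum and set the empty scoop back down flat on the counter. Then turn the thumbscrew on top of the grinder clockwise until it seats, and back it off a quarter turn so that the stones can ride over the chunks. Finish while still gripping the thumbscrew at that setting, so that I can lock it; leave the dish, the tub and the jar where they are.

Things in the scene. Friction and masses are not known exactly. Their poses are not given: they have to be found in the camera images.
- grinder: Table stone grinder, fixed: cream base 240 (x) x 380 mm (y), 62 mm high, with a round steel drum on it and a cream motor tower behind the drum. Origin on the drum's upright axis at counter height; y axis from drum to tower. Tower 190 x 135 mm, 212 mm high, near face at y = +127 mm; the base ends at y = -115 mm. The half of the drum away from the tower is open from above.
- screw_boss (a point): Middle of the top of the round aluminium boss (48 mm across, 225 mm above the counter) that carries the thumbscrew over the drum's axis. A 40 mm wide overarm, 197 to 219 mm above the counter, joins it to the tower and ends 13 mm past the drum's axis.
- drum_mouth (a point): Centre of the drum's open mouth, 185 mm above the counter. Drum inside: radius 90 mm (84 at the floor), 109 mm deep; wall 4 mm. Under the screw two grey stone rollers, 66 mm in diameter, lie along the grinder's x axis to 66 mm either side of the axis, their tops 42 mm below the rim. Drum and rollers do not move.
- screw (a joint): Angle of the thumbscrew about its upright axis (the drum's axis), rad: grows as it turns clockwise seen from above (tightening). It seats on a hard stop at 3.60; the loose end is a stop at 0. It starts 1.2 to 2.6 rad short of its seat, turns against an even friction of 0.1 N m, stays where it is left and does not rise or sink. A quarter turn is 1.57.
- screw_grip (a point): Middle of the thumbscrew's two wings, on its axis, 257 mm above the counter; turns with the screw. The wings form one upright black plastic bar, 62 mm long along this point's x axis, 12 mm thick along its y axis, 246 to 271 mm above the counter; grip it across the 12 mm. Below: a neck 14 mm thick, then a flange 32 mm across with its top 231 mm above the counter.
- scoop: Loose aluminium ingredient scoop, about 0.28 kg, holding the chunks. Origin under the middle of its flat pan, x axis to its open nose. Pan 150 x 110 mm, floor 4 mm thick, nose edge at x = +75 mm; back wall 40 mm high, side walls 30 mm, 14 mm over the last 50 mm at the nose; no wall at the nose. Smooth: chunks slide at 15 to 25 degrees of tilt.
- scoop_grip (a point): Grip point of the scoop's handle, at x = -118 mm, 42 mm above the scoop's underside. The handle is a straight bar along the scoop's x axis, 20 mm wide, 26 mm tall (29 to 55 mm above the underside), from the back wall to x = -187 mm; grip it across the 20 mm. Same axes as the scoop.
- chunk0_mid (a point): Middle of dark brown cocoa chunk 0, a broken blocky piece about 27 x 22 mm and 18 mm thick, 12 g; it starts in the scoop.
- chunk1_mid (a point): Middle of dark brown cocoa chunk 1, a broken blocky piece about 27 x 22 mm and 18 mm thick, 12 g; it starts in the scoop.
- chunk2_mid (a point): Middle of dark brown cocoa chunk 2, a broken blocky piece about 27 x 22 mm and 18 mm thick, 12 g; it starts in the scoop.
- chunk3_mid (a point): Middle of dark brown cocoa chunk 3, a broken blocky piece about 27 x 22 mm and 18 mm thick, 12 g; it starts in the scoop.
- dish: Bystander: white shallow round dish, 194 mm across, 46 mm high; origin under its centre.
- tub: Bystander: pale plastic tub with a lid, 124 mm across (152 mm over its two lugs), 86 mm high; origin under its centre.
- jar: Bystander: glass jar with a metal lid, 66 mm across, 95 mm high; origin under its centre.
There are look-alikes about, which are no part of the job. Leave any green or red look-alike of the part that bears chunk1_mid alone.

How it is judged:
By the outcome, as a careful person would: the job done as asked, in the order asked, and still so for the second after the job is handed in, while the arm keeps its last pose, push and grip.
It also fails if it takes over 58 s, if anything falls off the work surface, if the arm or the gripper's body presses on something with over 40 N, if the wrist force passes 120 N, or if a joint passes its speed limit or range.

## Robot

A 6-joint arm with a two-finger parallel gripper is mounted at the origin on the work surface. World frame = base frame: x ahead of the robot, y to its left, z up, the work surface at z = 0. Lengths are in m, angles in rad, forces in N, time in s.
With the tool pointing down it reaches from about 0.225 to 0.875 m from the base axis. Payload 3.4 kg.
Tool frame: the origin (TCP) lies midway between the tips of the shut fingers; the grasp point (between the pads) lies 19 mm behind it (manip.pinch_z is the distance from the TCP to the grasp point, in m); z points along the fingers, y is the line along which they close (so a half turn about z gives the same grasp; the last joint's range is limited). The gripper opens to 85 mm and grips with 20 to 120 N. Pads are 22 mm wide; open, the fingers measure 114 mm over their backs; the gripper's body (76 mm by 85 mm) begins 54 mm behind the grasp point. The pads swing forward as they close: fully open they stand 13 mm farther back than shut.
Start: joints at [-1.314, 0.276, 1.505, -0, 1.361, -0.121], TCP at [0.212, -0.534, 0.202] pointing down, gripper open.
Joint ranges: [-2.89, 2.89], [-0.75, 2.08], [0.22, 2.7], [-1.18, 4.32], [0.11, 2.71], [-2.7, 2.7]. Speed limits (rad/s): [2.57, 2.57, 3.14, 3.14, 3.14, 3.14].

## Interface

Orientations are given as a unit quaternion [w, x, y, z].
In Python, from rig import manip gives the robot as it stands.
- The arm moves only by the tool carry_out, never from a script. Its arguments are lists of equal length, an entry for each row: "delta_pos": the shift along the tool's x, y, z scaled (see below), a list of three; "turn": the turn, a rotation vector about the tool's x, y, z scaled (see below), a list of three; "claw": the closure, from -1 (fully open) to 1 (shut). A call has 1 to 12 rows; each row is the pose to reach, as a shift and turn from the pose commanded when the call began, along the tool's axes at that moment; what a row does not reach only later rows make up. The controller multiplies each number of a shift by 400 mm and each number of a turn by 30 degrees. A row lasts 1/10 s, in which the tool goes at most 50 mm and 8.59 degrees, less where a joint would pass 70% of its speed; a pose out of reach is approached as far as the arm can. A call with a number of a shift or a turn outside -1 to 1 is refused whole. A call with a gripper value outside its range is refused whole. The fingers move at their own pace and stop on an object; "force" is the grip in N (left out, the last holds). Time passes only in rows, so rows that repeat a pose let the fingers close. It gives the time, the measured TCP pose, the force, the opening and the grip force at its end, in the units of the state.
- manip.get_state(): the state, without advancing time (a new reading comes with each control period).
- manip.get_image(name): name is "side" or "top"; returns a dict with "image" (480x640x3 uint8, red, green, blue), "z_map" (480x640 float32, m along the optical axis (not along the pixel's ray), 0 where there is no reading), "fx", "fy", "cx", "cy" (pixels), "world_to_cam" (4x4, takes a point from world to camera coordinates). Camera axes: x right, y down, z forward; pixel columns grow to the right and rows downward; lengths in m; the calibration is good to about 2 mm. A picture is of the moment at which its call begins.
- manip.sign_off(): hands the job in; it is judged then, once.
Trained networks look in the newest picture that a camera, given by its name, has taken for a name from the list of things; names that differ only in an ending like _2 or _b are one class to them, and where a whole thing is asked for, a point or a joint stands for the part that bears it (a point fixed in the world has none). Each returns a list of dicts, best first, with "score" (0 to 1); they miss things now and then, are a little off and sometimes report something else, mostly with a low value. They report only what shows in the picture. A call takes as long as a camera call. They do not tell look-alikes from the thing itself.
- manip.spot_in(camera, query): "point" ([x, y, z] in m, in world coordinates, good to about 4 mm: the middle of the surface that is visible of it).
- manip.place_of(camera, query): "point" ([x, y, z] in m, in world coordinates, good to about 4 mm: a listed point, or the origin of a listed thing).
The state is a dict: "clock": time; "qpos": joint angles; "qd": joint speeds; "effort": joint torques, N m; "position": TCP position; "ee_rot": TCP orientation; "contact_force": force on the tool from outside, world axes, zero at the start; "moment": the same for the moment, N m; "width": finger opening in m; "gripper_force": force on a finger pad.
Only numpy, scipy, OpenCV 4.12 (cv2) and the standard library are available. Lean on these libraries where they do the work, as an engineer would, in place of code of your own. Each camera call takes 0.05 s, during which the arm holds its last target. There are 200 camera calls.

## Working session

There is one attempt and no reset: what is moved stays moved. The work goes in short steps, Python scripts to look and compute and a tool call to move; the robot and the scene stay as the last step left them, time stands still between calls to the robot, and variables do not carry over. Pictures are saved under pics/ and viewed, at most 11 in all, crops included, and the job is handed in when it is done.

Besides the shell and the picture viewer there is one more tool, called after "Call:" as a command line: name --argument value ..., lists and objects as JSON in quotes. carry_out: Moves the arm, as the interface text tells. Shifts and turns lie within -1 to 1; 1 stands for 400 mm of shift or 30 degrees of turn. Its arguments: {"type":"object","properties":{"delta_pos":{"type":"array","items":{"type":"array","items":{"type":"number","minimum":-1,"maximum":1}}},"turn":{"type":"array","items":{"type":"array","items":{"type":"number","minimum":-1,"maximum":1}}},"claw":{"type":"array","items":{"type":"number"}},"force":{"type":"number"}},"required":["delta_pos","turn","claw"]}

```bash
mkdir -p pics; ls; cat > h.py <<'E'
import numpy as np, cv2
from rig import manip
from scipy.spatial.transform import Rotation as R
def cloud(d):
    z=d["z_map"]; v,u=np.mgrid[:480,:640]
    P=np.stack([(u-d["cx"])/d["fx"]*z,(v-d["cy"])/d["fy"]*z,z,np.ones_like(z)],-1)
    W=P@np.linalg.inv(d["world_to_cam"]).T
    W=W[...,:3]; W[z==0]=np.nan
    return W
def px(d,p):
    c=d["world_to_cam"]@np.r_[p,1]; return [round(float(d["fx"]*c[0]/c[2]+d["cx"])),round(float(d["fy"]*c[1]/c[2]+d["cy"]))]
def save(d,n): cv2.imwrite("pics/"+n,d["image"][...,::-1])
def rot(s): return R.from_quat(np.roll(s["ee_rot"],-1))
E
python3 - <<'E'
from h import *
print(manip.get_state())
for c in("top","side"):
    d=manip.get_image(c); save(d,c+"0.png"); np.save(c+"0.npy",d,allow_pickle=True)
    for q in["grinder","screw_boss","drum_mouth","screw_grip","scoop","scoop_grip","chunk0_mid","dish","tub","jar"]:
        print(c,q,[(np.round(r["point"],3).tolist(),round(r["score"],2),px(d,r["point"])) for r in manip.place_of(c,q)][:5])
E
```

```text
pics
{'clock': 0.0, 'qpos': array([-1.31400960e+00,  2.76601277e-01,  1.50615644e+00, -2.50201418e-05,
        1.36068766e+00, -1.21010696e-01]), 'qd': array([-0.00092752,  0.00139443,  0.00066785, -0.00045714, -0.00065125,
       -0.00044436]), 'effort': array([-4.51241258e-04, -4.16772830e+01, -2.45807844e+01, -1.72934870e-04,
        1.12783894e-02, -8.83982354e-08]), 'position': array([ 0.21193163, -0.53388252,  0.20082689]), 'ee_rot': array([-9.23399435e-04,  9.82210714e-01,  1.87779806e-01, -7.50450121e-05]), 'contact_force': array([ 0.41280636,  0.13598317, -0.68747083]), 'moment': array([-0.00813325, -0.0382082 ,  0.04044169]), 'gripper_force': 0.0, 'width': 0.08553074788749553}
top grinder [([0.47, 0.11, 0.001], 0.56, [216, 297]), ([0.441, -0.176, 0.013], 0.17, [348, 314])]
top screw_boss [([0.47, 0.107, 0.223], 0.85, [195, 291])]
top drum_mouth [([0.469, 0.109, 0.184], 0.84, [198, 293])]
top screw_grip [([0.474, 0.109, 0.255], 0.6, [190, 288])]
top scoop [([0.464, -0.188, -0.001], 0.75, [352, 303])]
top scoop_grip [([0.44, -0.304, 0.042], 0.59, [409, 315]), ([0.48, -0.245, 
[... 163 characters left out ...]
6, -0.004], 0.76, [220, 156]), ([0.429, -0.228, 0.014], 0.55, [372, 320])]
top jar [([0.769, -0.062, 0.004], 0.57, [298, 166])]
side grinder [([0.472, 0.105, 0.003], 0.64, [262, 258])]
side screw_boss [([0.471, 0.111, 0.222], 0.86, [251, 168])]
side drum_mouth []
side screw_grip [([0.471, 0.106, 0.264], 0.92, [249, 150])]
side scoop [([0.467, -0.193, 0.0], 0.76, [283, 370])]
side scoop_grip [([0.434, -0.305, 0.043], 0.65, [272, 421])]
side chunk0_mid [([0.475, -0.243, 0.009], 0.63, [293, 392])]
side dish [([0.751, -0.222, 0.007], 0.74, [446, 350])]
side tub [([0.784, 0.112, 0.004], 0.8, [396, 236])]
side jar [([0.772, -0.06, 0.001], 0.55, [420, 287]), ([0.473, 0.106, 0.26], 0.3, [250, 151])]
```

```bash
python3 -c "import rig,inspect;print([x for x in dir(rig.manip) if x[0]!='_'])"
```

```text
['MotionError', 'get_image', 'get_state', 'pinch_z', 'place_of', 'sign_off', 'spot_in']
```

View pics/top0.png

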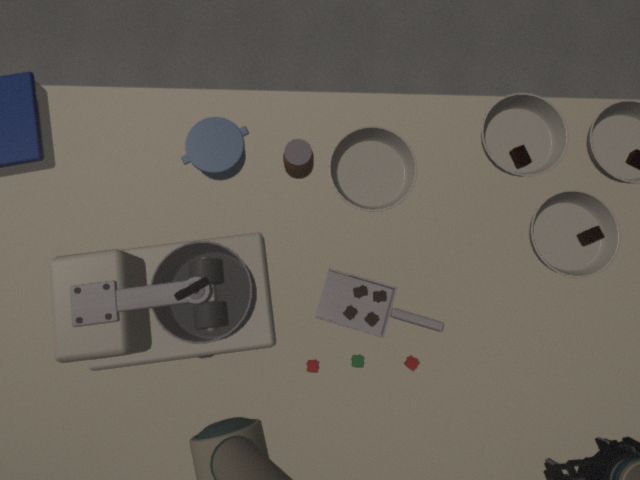

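View pics/side0.png

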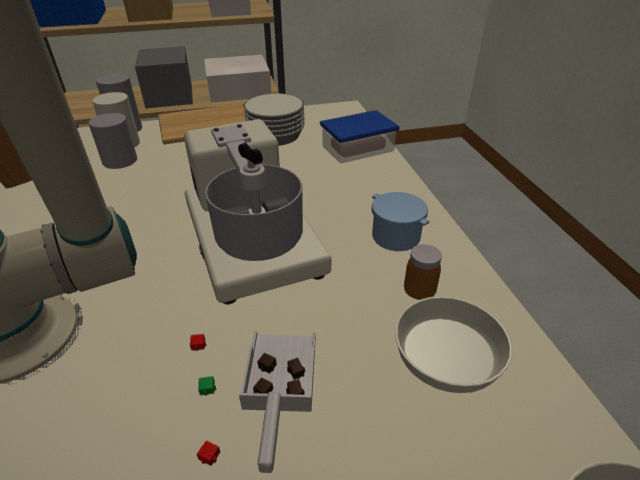

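Top view: the scoop is at about (355,303), with its nose to the left and its handle out to (443,325). Its four brown chunks are at (360,291), (379,296), (350,313) and (372,319). The drum is at (205,292), with its open half facing the scoop and the thumbscrew at (192,289).

Things that could be mistaken for the chunks:
- red pieces at (313,366) and (412,363)
- a green piece at (358,361)
- brown blocks in the dishes at (520,157), (590,235) and (637,158)

I choose the four brown ones in the scoop.

```bash
python3 - <<'E'
from h import *
d=np.load("top0.npy",allow_pickle=True).item(); W=cloud(d)
def rect(m,n):
    r=cv2.minAreaRect((W[m][:,:2]*1000).astype(np.float32)); print(n,m.sum(),np.round(r[0],1),np.round(r[1],1),round(r[2],1)); 
    p=W[m][:,:2]; c=p.mean(0); a=np.linalg.svd(p-c,full_matrices=False)[2][0]; print("   mean",c.round(4),"axis deg",np.degrees(np.arctan2(a[1],a[0])).round(1),"z",np.median(W[m][:,2]).round(4))
x,y,z=W[...,0],W[...,1],W[...,2]
rect((z>.240)&(z<.285)&(abs(x-.472)<.06)&(abs(y-.108)<.06),"wing")
rect((z>.046)&(z<.07)&(abs(x-.44)<.1)&(y>-.4)&(y<-.27),"handle")
rect((z>.008)&(z<.07)&(abs(x-.45)<.13)&(y>-.40)&(y<-.1)&(x>.39),"scoop all")
rect((z>.19)&(z<.23)&(abs(x-.46)<.05)&(y>.125)&(y<.24),"arm")
rect((z>.17)&(z<.19)&(np.hypot(x-.47,y-.108)<.11),"drum rim")
rect((z>.055)&(z<.07)&(abs(x-.47)<.25)&(abs(y-.1)<.3),"base")
im=d["image"]; a=cv2.resize(im[255:345,140:270],None,fx=4,fy=4,interpolation=2); b=cv2.resize(im[260:350,310:450],None,fx=4,fy=4,interpolation=2)
w=max(a.shape[1],b.shape[1]); o=np.zeros((600,w,3),np.uint8); 
o=np.zeros((300*2,w,3),np.uint8); o[:300,:a.shape[1]]=a[:300]; o[300:,:b.shape[1]]=b[:300]
cv2.imwrite("pics/crop.png",np.clip(o.astype(int)*2,0,255).astype(np.uint8)[...,::-1])
E
```

```text
wing 334 [472.3 104.6] [12.6 61.3] 30.4
   mean [0.4719 0.1034] axis deg 120.7 z 0.2663
handle 491 [ 429.8 -320.1] [105.7  20.3] 74.6
   mean [ 0.4294 -0.3205] axis deg 74.1 z 0.0549
scoop all 1763 [ 451.1 -243.1] [265.3 110.2] 74.6
   mean [ 0.4516 -0.2455] axis deg -106.1 z 0.0271
arm 1698 [460.5 182.8] [114.3  98.8] 90.0
   mean [0.4577 0.1933] axis deg -76.3 z 0.2184
drum rim 954 [472.7 103.1] [187.2 184.1] 7.8
   mean [0.4748 0.1085] axis deg -154.6 z 0.1841
base 6078 [461.4 177.6] [238.8 377.7] 8.5
   mean [0.4432 0.1189] axis deg 120.9 z 0.0617
```

View pics/crop.png

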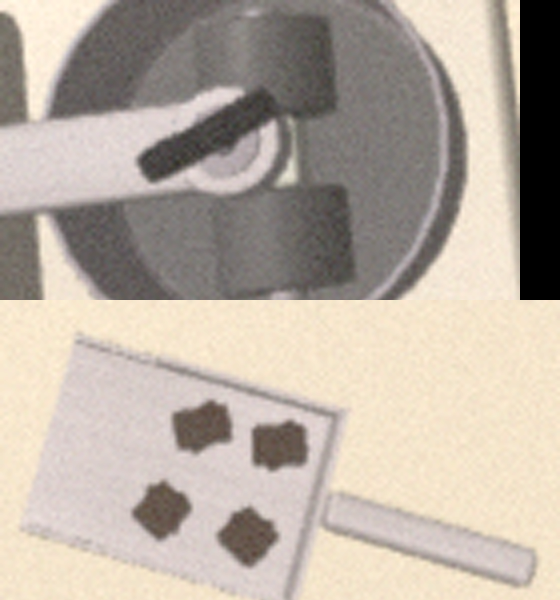

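The crop shows the wing bar crossing the boss at about (205,135), pointing at 121° in world, and the four brown chunks lying in the rear part of the scoop. The first move tests whether the tilted pour pose is reachable with the gripper empty.

```bash
cat >> h.py <<'E'
def frame(yaw,pitch):
    t,p=np.radians([yaw,pitch])
    x=np.array([np.cos(t)*np.cos(p),np.sin(t)*np.cos(p),-np.sin(p)]); z=-np.array([np.cos(t)*np.sin(p),np.sin(t)*np.sin(p),np.cos(p)])
    return R.from_matrix(np.c_[x,np.cross(z,x),z])
SX=np.array([.4723,.1045,0])
def pour(yaw,pitch,off,nz,g=-.112):   # TCP for nose edge off m before the drum axis, at height nz
    N=SX+np.array([.148*off,-.989*off,nz]); F=frame(yaw,pitch)
    up=-F.as_matrix()[:,2]
    return N+F.as_matrix()[:,0]*(g-.075)+up*(.042-.019),F
def plan(p,F,s=None):
    s=s or manip.get_state(); r=rot(s); d=r.inv().apply(np.array(p)-s["position"]); v=(r.inv()*F).as_rotvec(degrees=True)
    print("t",round(s["clock"],2),"pos",s["position"].round(4),"q",s["qpos"].round(2),"F",s["contact_force"].round(1),"w",round(s["width"],4),round(s["gripper_force"],1))
    print(" mm left",(d*1e3).round(1),"deg",v.round(1)," delta",(d/.4).round(3).tolist(),"turn",(v/30).round(3).tolist(),"rows",round(max(np.linalg.norm(d)/.05,np.linalg.norm(v)/8.59),1))
E
python3 -c "
from h import *
plan(*pour(90,40,.05,.20)); print(pour(90,40,.05,.2)[0])
plan(*pour(80,40,.05,.20))"
```

```text
t 1.1 pos [ 0.2121 -0.5345  0.2017] q [-1.31  0.28  1.5   0.    1.36 -0.12] F [-0.3  0.1 -0.7] w 0.0853 0.0
 mm left [ 418.8 -329.8 -136.1] deg [-23.8 -35.1 -65.4]  delta [1.047, -0.825, -0.34] turn [-0.794, -1.169, -2.181] rows 11.0
[ 0.4797     -0.0734162   0.33782031]
t 1.1 pos [ 0.2121 -0.5345  0.2017] q [-1.31  0.28  1.5   0.    1.36 -0.12] F [-0.3  0.1 -0.7] w 0.0853 0.0
 mm left [ 398.8 -339.9 -136.1] deg [-20.3 -36.4 -55.9]  delta [0.997, -0.85, -0.34] turn [-0.678, -1.214, -1.863] rows 10.8
```

Call:
carry_out --delta_pos '[[0.98,-0.83,-0.5],[0.98,-0.83,-0.5],[0.98,-0.83,-0.5],[0.98,-0.83,-0.5],[0.98,-0.83,-0.5],[0.98,-0.83,-0.5],[0.98,-0.83,-0.5],[0.98,-0.83,-0.5],[0.98,-0.83,-0.5],[0.98,-0.83,-0.5],[0.98,-0.83,-0.5]]' --turn '[[-0.3,-0.5,-1],[-0.3,-0.5,-1],[-0.3,-0.5,-1],[-0.3,-0.5,-1],[-0.3,-0.5,-1],[-0.3,-0.5,-1],[-0.3,-0.5,-1],[-0.3,-0.5,-1],[-0.3,-0.5,-1],[-0.3,-0.5,-1],[-0.3,-0.5,-1]]' --claw '[-1,-1,-1,-1,-1,-1,-1,-1,-1,-1,-1]'

```text
clock: 2.2
position: [0.4539, -0.0803, 0.4023]
ee_rot: [0.101, 0.889, 0.433, -0.112]
contact_force: [0.8, -0.4, 0.1]
width: 0.0859
gripper_force: 0.0
```

```bash
python3 -c "
from h import *
plan(*pour(90,40,.05,.20))
plan(*pour(80,40,.05,.20))"
```

```text
t 2.2 pos [ 0.4539 -0.0803  0.4023] q [-0.08  0.11  1.28 -0.3   1.83  0.52] F [ 0.8 -0.4  0.1] w 0.0859 0.0
 mm left [39.1 10.9 56.8] deg [-13.8 -21.  -35.3]  delta [0.098, 0.027, 0.142] turn [-0.461, -0.699, -1.176] rows 5.0
t 2.2 pos [ 0.4539 -0.0803  0.4023] q [-0.08  0.11  1.28 -0.3   1.83  0.52] F [ 0.8 -0.4  0.1] w 0.0859 0.0
 mm left [27.1 -7.9 58.7] deg [ -9.  -21.8 -26.5]  delta [0.068, -0.02, 0.147] turn [-0.3, -0.725, -0.882] rows 4.1
```

Call:
carry_out --delta_pos '[[0.08,0.0,0.14],[0.08,0.0,0.14],[0.08,0.0,0.14],[0.08,0.0,0.14],[0.08,0.0,0.14],[0.08,0.0,0.14]]' --turn '[[-0.38,-0.71,-1],[-0.38,-0.71,-1],[-0.38,-0.71,-1],[-0.38,-0.71,-1],[-0.38,-0.71,-1],[-0.38,-0.71,-1]]' --claw '[-1,-1,-1,-1,-1,-1]'

```text
clock: 2.8
position: [0.4657, -0.0725, 0.3374]
ee_rot: [0.231, 0.697, 0.631, -0.252]
contact_force: [0.2, -0.3, 0.2]
width: 0.0853
gripper_force: 0.0
```

```bash
python3 -c "
from h import *
plan(*pour(85,40,.05,.20))
G=np.array([.4361,-.297,.0]); plan(G+[0,0,.13],frame(74.5,0)); plan(G+[0,0,.023],frame(74.5,0))"
```

```text
t 2.8 pos [ 0.4657 -0.0725  0.3374] q [ 0.22  0.17  1.54 -0.66  1.66  0.33] F [ 0.2 -0.3  0.2] w 0.0853 0.0
 mm left [-0.4  2.8 -0.2] deg [-0.2 -0.  -0.6]  delta [-0.001, 0.007, -0.0] turn [-0.008, -0.0, -0.02] rows 0.1
t 2.8 pos [ 0.4657 -0.0725  0.3374] q [ 0.22  0.17  1.54 -0.66  1.66  0.33] F [ 0.2 -0.3  0.2] w 0.0853 0.0
 mm left [-40.2  -8.2 304.3] deg [ 3.6 39.9  9.4]  delta [-0.1, -0.021, 0.761] turn [0.122, 1.329, 0.313] rows 6.1
t 2.8 pos [ 0.4657 -0.0725  0.3374] q [ 0.22  0.17  1.54 -0.66  1.66  0.33] F [ 0.2 -0.3  0.2] w 0.0853 0.0
 mm left [ 28.6  -8.6 386.3] deg [ 3.6 39.9  9.4]  delta [0.071, -0.022, 0.966] turn [0.122, 1.329, 0.313] rows 7.7
```

The pour pose is reachable, so I move on to the scoop handle.

Call:
carry_out --delta_pos '[[-0.1,-0.02,0.76],[-0.1,-0.02,0.76],[-0.1,-0.02,0.76],[-0.1,-0.02,0.76],[-0.1,-0.02,0.76],[-0.1,-0.02,0.76],[-0.1,-0.02,0.76]]' --turn '[[0.12,0.99,0.31],[0.12,0.99,0.31],[0.12,0.99,0.31],[0.12,0.99,0.31],[0.12,0.99,0.31],[0.12,0.99,0.31],[0.12,0.99,0.31]]' --claw '[-0.5,-0.5,-0.5,-0.5,-0.5,-0.5,-0.5]'

```text
clock: 3.5
position: [0.434, -0.3014, 0.1283]
ee_rot: [0.058, 0.796, 0.599, -0.066]
contact_force: [-1.3, 0.1, -0.0]
width: 0.064
gripper_force: 0.0
```

```bash
python3 -c "
from h import *
G=np.array([.4361,-.297,.0]); plan(G+[0,0,.085],frame(74.5,0)); plan(G+[0,0,.023],frame(74.5,0))
d=manip.get_image('side');W=cloud(d);z=W[...,2];m=(z>.046)&(z<.056)&(abs(W[...,0]-.42)<.06)&(W[...,1]>-.39)&(W[...,1]<-.27)
print(np.nanmedian(z[m]),m.sum()); p=W[m][:,:2]; print(np.polyfit(p[:,1],p[:,0],1),np.polyval(np.polyfit(p[:,1],p[:,0],1),[-.297,-.35]))
"
```

```text
t 3.5 pos [ 0.434  -0.3014  0.1283] q [-0.62  0.23  1.78 -0.18  1.07 -0.25] F [-1.3  0.1 -0. ] w 0.064 0.0
 mm left [12.3  0.2 41.8] deg [ 0.7 10.  -0.6]  delta [0.031, 0.001, 0.105] turn [0.025, 0.334, -0.02] rows 1.2
t 3.5 pos [ 0.434  -0.3014  0.1283] q [-0.62  0.23  1.78 -0.18  1.07 -0.25] F [-1.3  0.1 -0. ] w 0.064 0.0
 mm left [ 23.1  -0.6 102.9] deg [ 0.7 10.  -0.6]  delta [0.058, -0.002, 0.257] turn [0.025, 0.334, -0.02] rows 2.1
0.054332934144658174 962
[0.27491399 0.51688287] [0.43523341 0.42066297]
```

Call:
carry_out --delta_pos '[[0.03,0,0.1],[0.03,0,0.1],[0.058,-0.002,0.257],[0.058,-0.002,0.257],[0.058,-0.002,0.257],[0.058,-0.002,0.257],[0.058,-0.002,0.257],[0.058,-0.002,0.257],[0.058,-0.002,0.257],[0.058,-0.002,0.257],[0.058,-0.002,0.257]]' --turn '[[0.025,0.334,-0.02],[0.025,0.334,-0.02],[0.025,0.334,-0.02],[0.025,0.334,-0.02],[0.025,0.334,-0.02],[0.025,0.334,-0.02],[0.025,0.334,-0.02],[0.025,0.334,-0.02],[0.025,0.334,-0.02],[0.025,0.334,-0.02],[0.025,0.334,-0.02]]' --claw '[-0.5,-0.5,-0.5,-0.5,-0.5,1,1,1,1,1,1]' --force 100

```text
clock: 4.65
position: [0.4394, -0.2937, 0.0263]
ee_rot: [0.002, 0.794, 0.608, 0.001]
contact_force: [-0.1, -0.6, -0.7]
width: -0.0004
gripper_force: 0.0
```

```bash
python3 -c "
from h import *
G=np.array([.4361,-.297,.0]); plan(G+[0,0,.023],frame(74.5,0));s=manip.get_state();plan(s['position']+[0,0,.05],frame(74.5,0));plan(*pour(85,0,.12,.25))"
```

```text
t 4.65 pos [ 0.4394 -0.2937  0.0263] q [-0.72  0.37  1.86  0.    0.91 -0.46] F [-0.1 -0.6 -0.7] w -0.0004 0.0
 mm left [-4.1 -2.4  3.3] deg [0.3 0.1 0.4]  delta [-0.01, -0.006, 0.008] turn [0.009, 0.002, 0.013] rows 0.1
t 4.65 pos [ 0.4394 -0.2937  0.0263] q [-0.72  0.37  1.86  0.    0.91 -0.46] F [-0.1 -0.6 -0.7] w -0.0004 0.0
 mm left [ -0.1   0.2 -50. ] deg [0.3 0.1 0.4]  delta [-0.0, 0.001, -0.125] turn [0.009, 0.002, 0.013] rows 1.0
t 4.65 pos [ 0.4394 -0.2937  0.0263] q [-0.72  0.37  1.86  0.    0.91 -0.46] F [-0.1 -0.6 -0.7] w -0.0004 0.0
 mm left [  98.6   10.  -246.7] deg [  0.3   0.1 -10.1]  delta [0.246, 0.025, -0.617] turn [0.009, 0.003, -0.337] rows 5.3
```

The fingers shut on nothing, so I look at what happened.

```bash
python3 -c "
from h import *
d=manip.get_image('side');save(d,'s1.png');t=manip.get_image('top')
a=cv2.resize(d['image'][300:480,180:380],(800,600)[:2] and (660,594));cv2.imwrite('pics/s1c.png',a[...,::-1])
for c in('top','side'):
  for q in('scoop','scoop_grip'): print(c,q,[(np.round(r['point'],3),round(r['score'],2)) for r in manip.place_of(c,q)])
plan(manip.get_state()['position'],frame(74.5,0))
"
```

```text
top scoop [(array([ 0.466, -0.19 ,  0.   ]), 0.64)]
top scoop_grip [(array([ 0.433, -0.304,  0.038]), 0.91)]
side scoop []
side scoop_grip [(array([ 0.434, -0.305,  0.043]), 0.93)]
t 4.95 pos [ 0.4393 -0.2936  0.0259] q [-0.72  0.37  1.86  0.    0.91 -0.46] F [-0.5  0.1  0.3] w 0.0001 0.0
 mm left [0. 0. 0.] deg [0.2 0.1 0.4]  delta [0.0, 0.0, 0.0] turn [0.008, 0.002, 0.013] rows 0.1
```

View pics/s1c.png

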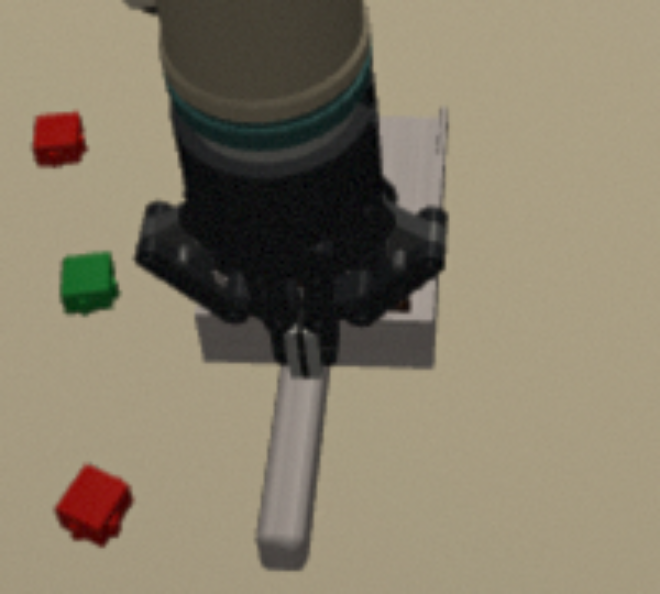

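The crop shows the fingers shut at about (300,350), apparently above or in front of the handle, and the scoop has not moved. I check the fingertips' height in the depth data.

```bash
python3 -c "
from h import *
d=manip.get_image('side');W=cloud(d)
for v in range(380,420,3): print(v,[tuple((W[v,u]*1000).round().astype(int)) for u in (266,269,272,275,278)], d['image'][v,272])
"
```

```text
380 [(np.int64(433), np.int64(-304), np.int64(141)), (np.int64(437), np.int64(-304), np.int64(139)), (np.int64(440), np.int64(-315), np.int64(153)), (np.int64(444), np.int64(-316), np.int64(154)), (np.int64(448), np.int64(-318), np.int64(155))] [18 16 18]
383 [(np.int64(433), np.int64(-303), np.int64(133)), (np.int64(437), np.int64(-305), np.int64(134)), (np.int64(440), np.int64(-311), np.int64(142)), (np.int64(444), np.int64(-313), np.int64(143)), (np.int64(448), np.int64(-314), np.int64(143))] [12 18 14]
386 [(np.int64(432), np.int64(-300), np.int64(122)), (np.int64(437), np.int64(-288), np.int64(102)), (np.int64(440), np.int64(-314), np.int64(139)), (np.int64(443), np.int64(-313), np.int64(136)), (np.int64(447), np.int64(-314), np.int64(137))] [15 13 12]
389 [(np.int64(432), np.int64(-302), np.int64(118)), (np.int64(436), np.int64(-293), np.int64(103)), (np.int64(439), np.int64(-311), np.int64(129)), (np.int64(443), np.int64(-313), np.int64(130)), (np.int64(447), np.int64(-314), np.int64(131))] [13 10 13]
392 [(np.int64(431), np.int64(-304), np.int64(115)), (np.int64(435), np.int6
[... 1753 characters left out ...]
t64(431), np.int64(-304), np.int64(63)), (np.int64(435), np.int64(-305), np.int64(63)), (np.int64(439), np.int64(-306), np.int64(62)), (np.int64(444), np.int64(-299), np.int64(50))] [13 14 13]
416 [(np.int64(426), np.int64(-303), np.int64(55)), (np.int64(431), np.int64(-304), np.int64(55)), (np.int64(435), np.int64(-305), np.int64(55)), (np.int64(439), np.int64(-306), np.int64(56)), (np.int64(443), np.int64(-302), np.int64(47))] [158 149 143]
419 [(np.int64(426), np.int64(-308), np.int64(55)), (np.int64(430), np.int64(-310), np.int64(57)), (np.int64(434), np.int64(-310), np.int64(55)), (np.int64(438), np.int64(-311), np.int64(55)), (np.int64(443), np.int64(-304), np.int64(42))] [157 147 139]
```

In depth the shut fingertips end at z≈0.058, on top of the handle, while the state says 0.026. I lift clear and measure this offset.

Call:
carry_out --delta_pos '[[0,0,-0.15],[0,0,-0.15],[0,0,-0.15],[0,0,-0.15]]' --turn '[[0,0,0],[0,0,0],[0,0,0],[0,0,0]]' --claw '[1,1,1,1]'

```text
clock: 5.4
position: [0.4387, -0.2931, 0.0855]
ee_rot: [0.002, 0.794, 0.608, 0.001]
contact_force: [0.5, -0.4, 0.2]
width: -0.0003
gripper_force: 0.0
```

```bash
python3 -c "
from h import *
s=manip.get_state();d=manip.get_image('side');W=cloud(d);print(s['position'],s['width'],s['contact_force'])
p=s['position'];m=(abs(W[...,0]-p[0])<.03)&(abs(W[...,1]-p[1])<.03)&(W[...,2]>.062)&(W[...,2]<.3)
z=W[...,2][m];print(np.sort(z)[:40:4].round(3)); k=z<np.sort(z)[60]; print(W[m][k].min(0),W[m][k].max(0),W[m][k].mean(0))
print(px(d,p)); a=cv2.resize(d['image'][330:450,210:340],(650,600));cv2.circle(a,tuple(int((c-o)*5) for c,o in zip(px(d,p),(210,330))),4,(255,0,0),-1);cv2.imwrite('pics/s2c.png',a[...,::-1])
"
```

```text
[ 0.43865019 -0.2930854   0.08553513] -0.0002696955728995328 [ 0.52902925 -0.36794229  0.16494003]
[0.116 0.12  0.12  0.121 0.122 0.123 0.124 0.124 0.124 0.125]
[ 0.42353425 -0.30681563  0.11574491] [ 0.45092285 -0.29556308  0.12784518] [ 0.43555751 -0.30276533  0.12395791]
[272, 396]
```

View pics/s2c.png

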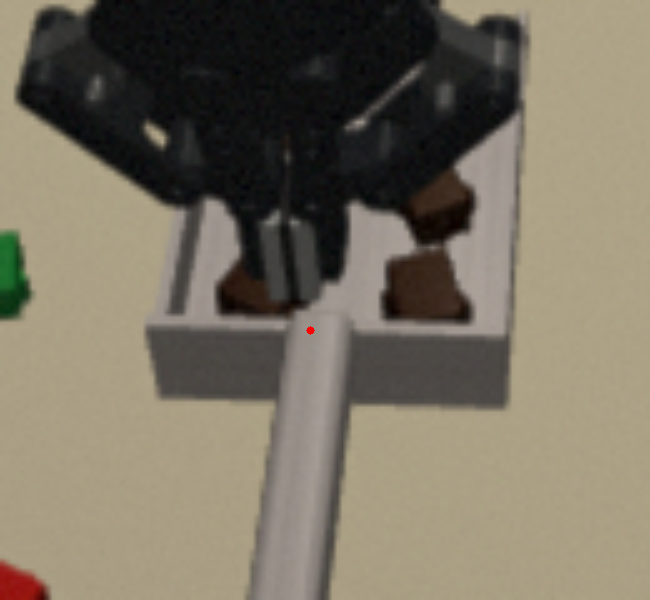

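```bash
python3 -c "
from h import *
print(manip.pinch_z)
plan([.4361,-.297,-.008],frame(74.5,0))"
```

```text
0.0187
t 5.45 pos [ 0.4383 -0.2927  0.085 ] q [-0.72  0.3   1.79  0.    1.05 -0.46] F [-0.7  0.3 -1.1] w 0.0 0.0
 mm left [-4.7 -1.2 93. ] deg [0.1 0.  0.4]  delta [-0.012, -0.003, 0.232] turn [0.004, 0.0, 0.013] rows 1.9
```

Call:
carry_out --delta_pos '[[-0.012,-0.003,0],[-0.012,-0.003,0],[-0.012,-0.003,0],[-0.012,-0.003,0],[-0.012,-0.003,0.06],[-0.012,-0.003,0.12],[-0.012,-0.003,0.17],[-0.012,-0.003,0.21],[-0.012,-0.003,0.23],[-0.012,-0.003,0.23],[-0.012,-0.003,0.23]]' --turn '[[0,0,0],[0,0,0],[0,0,0],[0,0,0],[0,0,0],[0,0,0],[0,0,0],[0,0,0],[0,0,0],[0,0,0],[0,0,0]]' --claw '[-0.4,-0.4,-0.4,-0.4,-0.4,-0.4,-0.4,-0.4,-0.4,-0.4,-0.4]'

```text
clock: 6.55
position: [0.4375, -0.2983, -0.0055]
ee_rot: [0.002, 0.794, 0.608, 0.001]
contact_force: [0.4, -0.9, 0.4]
width: 0.0597
gripper_force: 0.0
```

Call:
carry_out --delta_pos '[[0,0,0],[0,0,0],[0,0,0],[0,0,0],[0,0,0],[0,0,0]]' --turn '[[0,0,0],[0,0,0],[0,0,0],[0,0,0],[0,0,0],[0,0,0]]' --claw '[1,1,1,1,1,1]' --force 110

```text
clock: 7.15
position: [0.4372, -0.2982, -0.0051]
ee_rot: [0.002, 0.794, 0.608, 0.001]
contact_force: [-2.1, -0.6, 5.7]
width: 0.0188
gripper_force: 107.5
```

```bash
python3 -c "
from h import *
plan([.4361,-.297,-.008],frame(74.5,0))"
```

```text
t 7.15 pos [ 0.4372 -0.2982 -0.0051] q [-0.73  0.41  1.89  0.    0.84 -0.47] F [-2.1 -0.6  5.7] w 0.0188 107.5
 mm left [ 0.9 -1.4  2.9] deg [0.3 0.1 0.4]  delta [0.002, -0.003, 0.007] turn [0.009, 0.003, 0.014] rows 0.1
```

Gripped: width 18.8 mm at 107 N. I lift a little and check that the scoop stays level.

Call:
carry_out --delta_pos '[[0,0,-0.0125],[0,0,-0.04],[0,0,-0.08],[0,0,-0.115],[0,0,-0.14],[0,0,-0.15],[0,0,-0.15]]' --turn '[[0,0,0],[0,0,0],[0,0,0],[0,0,0],[0,0,0],[0,0,0],[0,0,0]]' --claw '[1,1,1,1,1,1,1]'

```text
clock: 7.85
position: [0.4371, -0.2981, 0.0546]
ee_rot: [0.003, 0.794, 0.608, 0.001]
contact_force: [-0.4, -0.5, -1.7]
width: 0.0183
gripper_force: 108.4
```

```bash
cat >> h.py <<'E'
def tcp(yaw,pitch,off,nz,g=-.113,b=-.005):
    N=SX+np.array([.148*off,-.989*off,nz]); F=frame(yaw,pitch); M=F.as_matrix()
    return N+M[:,0]*(g-.075)-M[:,2]*b,F
E
python3 -c "
from h import *
d=manip.get_image('top');W=cloud(d);s=manip.get_state();print(s['moment'])
u=np.array([.267,.9636]);r=(W[...,:2]-[.466,-.189]);a=r@u;c=r@[-u[1],u[0]]
for lo in(-.02,0,.02,.04,.06):
  m=(a>lo)&(a<lo+.015)&(abs(c)<.015)&(W[...,2]>.02); print(lo,m.sum(),np.nanmedian(W[...,2][m]).round(4))
plan(*tcp(85,0,.13,.235))"
```

```text
[-0.22726986  0.03865257 -0.01833294]
-0.02 110 0.065
0 107 0.063
0.02 106 0.0638
0.04 107 0.064
0.06 86 0.0634
t 7.9 pos [ 0.4367 -0.2977  0.054 ] q [-0.73  0.33  1.83  0.    0.98 -0.47] F [-1.2  0.8 -2. ] w 0.0185 108.5
 mm left [  93.2   15.4 -176. ] deg [  0.2   0.1 -10.1]  delta [0.233, 0.038, -0.44] turn [0.008, 0.003, -0.336] rows 4.0
```

Call:
carry_out --delta_pos '[[0,0,-0.018],[0,0,-0.053],[0.005,0.001,-0.097],[0.019,0.003,-0.145],[0.042,0.007,-0.194],[0.075,0.012,-0.242],[0.112,0.018,-0.29],[0.149,0.024,-0.339],[0.182,0.03,-0.383],[0.207,0.034,-0.414],[0.224,0.036,-0.431],[0.233,0.038,-0.44]]' --turn '[[0,0,0],[0,0,0],[0,0,-0.007],[0,0,-0.027],[0,0,-0.06],[0,0,-0.108],[0,0,-0.161],[0,0,-0.215],[0,0,-0.262],[0,0,-0.3],[0,0,-0.323],[0,0,-0.336]]' --claw '[1,1,1,1,1,1,1,1,1,1,1,1]'

```text
clock: 9.1
position: [0.4751, -0.211, 0.2302]
ee_rot: [0.002, 0.737, 0.676, 0.001]
contact_force: [-0.4, -0.2, -2.5]
width: 0.0184
gripper_force: 108.6
```

```bash
python3 -c "
from h import *
plan(*tcp(85,0,.13,.235)); plan(*tcp(85,12,.06,.215)); plan(*tcp(85,12,.06,.215,b=.027)); plan(*tcp(85,40,.055,.195))"
```

```text
t 9.1 pos [ 0.4751 -0.211   0.2302] q [-0.55  0.17  1.57  0.    1.39 -0.47] F [-0.4 -0.2 -2.5] w 0.0184 108.6
 mm left [-0.4  0.   0.2] deg [0.2 0.1 0. ]  delta [-0.001, 0.0, 0.0] turn [0.007, 0.004, 0.001] rows 0.0
t 9.1 pos [ 0.4751 -0.211   0.2302] q [-0.55  0.17  1.57  0.    1.39 -0.47] F [-0.4 -0.2 -2.5] w 0.0184 108.6
 mm left [ 70.7 -16.2 -19.2] deg [  0.2 -11.9   0. ]  delta [0.177, -0.041, -0.048] turn [0.007, -0.396, 0.0] rows 1.5
t 9.1 pos [ 0.4751 -0.211   0.2302] q [-0.55  0.17  1.57  0.    1.39 -0.47] F [-0.4 -0.2 -2.5] w 0.0184 108.6
 mm left [ 77.3 -16.1 -50.5] deg [  0.2 -11.9   0. ]  delta [0.193, -0.04, -0.126] turn [0.007, -0.396, 0.0] rows 1.9
t 9.1 pos [ 0.4751 -0.211   0.2302] q [-0.55  0.17  1.57  0.    1.39 -0.47] F [-0.4 -0.2 -2.5] w 0.0184 108.6
 mm left [113.2 -17.1 -82.1] deg [  0.2 -39.9  -0. ]  delta [0.283, -0.043, -0.205] turn [0.007, -1.33, -0.001] rows 4.6
```

Call:
carry_out --delta_pos '[[0.01,-0.002,-0.003],[0.03,-0.007,-0.008],[0.06,-0.014,-0.016],[0.095,-0.022,-0.025],[0.125,-0.029,-0.033],[0.15,-0.035,-0.04],[0.165,-0.039,-0.045],[0.174,-0.041,-0.047],[0.177,-0.041,-0.048],[0.177,-0.041,-0.048]]' --turn '[[0,0,0],[0,-0.02,0],[0,-0.06,0],[0,-0.12,0],[0,-0.18,0],[0,-0.24,0],[0,-0.28,0],[0,-0.31,0],[0,-0.33,0],[0,-0.33,0]]' --claw '[1,1,1,1,1,1,1,1,1,1]'

```text
clock: 10.1
position: [0.4647, -0.1391, 0.2487]
ee_rot: [0.06, 0.734, 0.673, -0.063]
contact_force: [0.1, -0.4, -3.1]
width: 0.0181
gripper_force: 108.5
```

```bash
python3 -c "
from h import *
t=manip.get_image('top');save(t,'t3.png');d=manip.get_image('side');o=np.zeros((600,600,3),np.uint8)
o=np.hstack([cv2.resize(t['image'][220:380,140:340],None,fx=2,fy=2),cv2.resize(d['image'][120:440,170:370],(200*1,320))]);cv2.imwrite('pics/m3.png',np.clip(o.astype(int)*1.7,0,255).astype(np.uint8)[...,::-1])
W=cloud(t);s=manip.get_state();F=rot(s).as_matrix();print(s['position'])
L=(W-s['position'])@F   # tool frame; nose at x=+.188, floor top at z ~ -(.005+.004)
m=(abs(L[...,1])<.02)&(L[...,0]>.06)&(L[...,0]<.25)&(abs(L[...,2])<.06)
for lo in np.arange(.06,.22,.01):
  k=m&(L[...,0]>lo)&(L[...,0]<lo+.01); print(round(lo,2),k.sum(),np.nanmedian(L[...,2][k]).round(4) if k.any() else '')
plan(*tcp(85,30,.055,.195)); plan(*tcp(85,40,.055,.195))"
```

```text
[ 0.46485415 -0.13971074  0.24876614]
0.06 0 
0.07 0 
0.08 0 
0.09 0 
0.1 0 
0.11 0 
0.12 0 
0.13 0 
0.14 0 
0.15 1 -0.0096
0.16 5 -0.0087
0.17 0 
0.18 0 
0.19 0 
0.2 0 
0.21 48 -0.0548
t 10.2 pos [ 0.4649 -0.1397  0.2488] q [-0.3   0.1   1.63 -0.17  1.37 -0.18] F [ 0.1 -0.3 -2.5] w 0.0188 108.6
 mm left [ 18.5  -0.9 -39.7] deg [  0.2 -20.   -0.1]  delta [0.046, -0.002, -0.099] turn [0.006, -0.666, -0.003] rows 2.3
t 10.2 pos [ 0.4649 -0.1397  0.2488] q [-0.3   0.1   1.63 -0.17  1.37 -0.18] F [ 0.1 -0.3 -2.5] w 0.0188 108.6
 mm left [ 31.6  -0.8 -69.8] deg [  0.2 -30.   -0.1]  delta [0.079, -0.002, -0.174] turn [0.006, -1.0, -0.004] rows 3.5
```

View pics/m3.png

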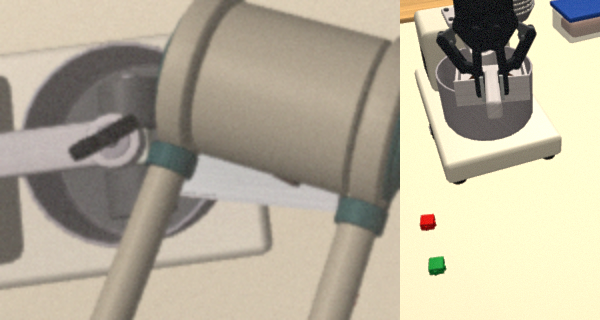

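The top crop shows the scoop's near side edge running into the drum at about (190,180), mostly hidden by the arm. The side crop shows the back wall at (490,85), level side to side over the drum. I use the back wall to check the tool offset.

```bash
python3 -c "
from h import *
t=manip.get_image('side');W=cloud(t);s=manip.get_state();F=rot(s).as_matrix()
L=(W-s['position'])@F
m=(abs(abs(L[...,1])-.04)<.012)&(L[...,0]>.015)&(L[...,0]<.06)&(L[...,2]<-.005)&(L[...,2]>-.04)
x=L[...,0][m]; print(m.sum(),np.percentile(x,[10,30,50,70,90]).round(4)); 
m2=(L[...,0]>.03)&(L[...,0]<.05)&(abs(L[...,1])<.075)&(L[...,2]>-.06)&(L[...,2]<.02); print(np.nanpercentile(L[m2],[2,50,98],axis=0).round(4))
"
```

```text
694 [0.0345 0.0354 0.036  0.0365 0.0373]
[[ 0.0337 -0.0549 -0.0448]
 [ 0.036  -0.0155 -0.0244]
 [ 0.0384  0.0524 -0.0055]]
```

Call:
carry_out --delta_pos '[[0.003,0,-0.008],[0.007,0,-0.016],[0.011,0,-0.025],[0.015,0,-0.033],[0.019,0,-0.042],[0.023,0,-0.05],[0.027,0,-0.058],[0.031,0,-0.066],[0.035,0,-0.075],[0.039,0,-0.083],[0.043,0,-0.091],[0.046,0,-0.099]]' --turn '[[0,-0.055,0],[0,-0.11,0],[0,-0.165,0],[0,-0.22,0],[0,-0.275,0],[0,-0.33,0],[0,-0.39,0],[0,-0.445,0],[0,-0.5,0],[0,-0.555,0],[0,-0.61,0],[0,-0.666,0]]' --claw '[1,1,1,1,1,1,1,1,1,1,1,1]'

```text
clock: 11.45
position: [0.4671, -0.1144, 0.285]
ee_rot: [0.177, 0.713, 0.652, -0.19]
contact_force: [-0.3, -1.3, -3.2]
width: 0.0188
gripper_force: 108.7
```

```bash
python3 -c "
from h import *
t=manip.get_image('side');W=cloud(t);s=manip.get_state();F=rot(s).as_matrix()
L=(W-s['position'])@F
m=(abs(abs(L[...,1])-.04)<.012)&(L[...,0]>.015)&(L[...,0]<.06)&(L[...,2]<-.005)&(L[...,2]>-.04)
x=L[...,0][m]; print(m.sum(),np.percentile(x,[10,30,50,70,90]).round(4)); 
plan(*tcp(85,42,.055,.19))
for q in('chunk0_mid',): print([(np.round(r['point'],3),round(r['score'],2)) for r in manip.place_of('side',q)])
manip.get_image('top');print([(np.round(r['point'],3),round(r['score'],2)) for r in manip.place_of('top','chunk0_mid')])
"
```

```text
749 [0.0335 0.0344 0.0351 0.0357 0.0366]
t 11.5 pos [ 0.4672 -0.1134  0.2847] q [ 0.03  0.13  1.62 -0.52  1.47  0.19] F [ 0.2  0.  -3.3] w 0.0182 108.7
 mm left [  4.5  -1.  -34.2] deg [  0.2 -11.9  -0.1]  delta [0.011, -0.002, -0.086] turn [0.007, -0.397, -0.003] rows 1.4
[]
[]
```

Call:
carry_out --delta_pos '[[0.002,0,-0.012],[0.003,0,-0.025],[0.005,0,-0.037],[0.006,0,-0.05],[0.008,0,-0.062],[0.009,0,-0.074],[0.011,0,-0.086],[0.011,0,-0.086],[0.011,0,-0.086],[0.011,0,-0.086],[0.011,0,-0.086],[0.011,0,-0.086]]' --turn '[[0,-0.057,0],[0,-0.114,0],[0,-0.17,0],[0,-0.227,0],[0,-0.284,0],[0,-0.34,0],[0,-0.397,0],[0,-0.397,0],[0,-0.397,0],[0,-0.397,0],[0,-0.397,0],[0,-0.397,0]]' --claw '[1,1,1,1,1,1,1,1,1,1,1,1]'

```text
clock: 12.85
position: [0.4685, -0.0939, 0.3125]
ee_rot: [0.243, 0.689, 0.63, -0.262]
contact_force: [-0.9, -0.4, -2.7]
width: 0.0184
gripper_force: 108.7
```

```bash
python3 -c "
from h import *
t=manip.get_image('top');d=manip.get_image('side')
o=np.hstack([cv2.resize(t['image'][220:360,140:280],(420,420)),cv2.resize(d['image'][130:270,180:320],(380,420))]);cv2.imwrite('pics/m4.png',np.clip(o.astype(int)*1.8,0,255).astype(np.uint8)[...,::-1])
plan(*tcp(85,0,.13,.235))
"
```

```text
t 12.95 pos [ 0.4686 -0.0939  0.3125] q [ 0.2   0.18  1.6  -0.7   1.59  0.36] F [ 0.   0.1 -2.6] w 0.0187 108.7
 mm left [-31.6  16.5 139.2] deg [ 0.2 41.9 -0.1]  delta [-0.079, 0.041, 0.348] turn [0.007, 1.396, -0.004] rows 4.9
```

View pics/m4.png

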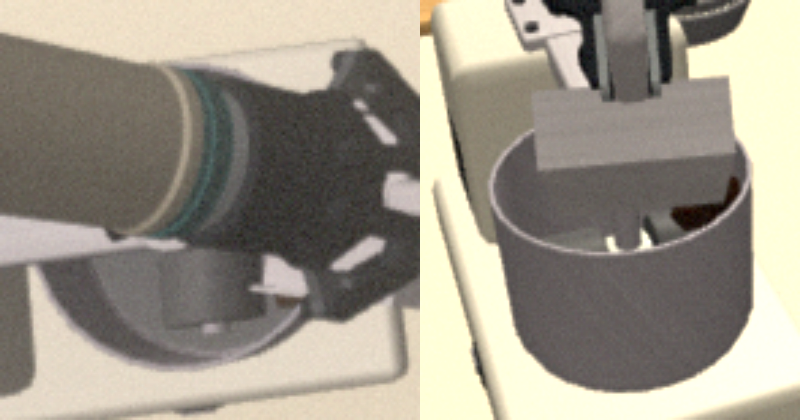

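The side crop shows brown chunks in the drum at about (700,215) and (735,190), and the top crop shows one by the nose at (288,298). I raise the scoop, still tilted, so nothing is trapped, and shake it slightly.

Call:
carry_out --delta_pos '[[-0.01,0,-0.011],[-0.027,0,-0.03],[-0.047,0,-0.052],[-0.06,0,-0.067],[-0.067,0,-0.074],[-0.067,0.01,-0.074],[-0.067,-0.01,-0.074],[-0.067,0,-0.074],[-0.067,0,-0.074]]' --turn '[[0,0,0],[0,0,0],[0,0,0],[0,0,0],[0,-0.05,0],[0,-0.1,0],[0,-0.1,0],[0,-0.1,0],[0,-0.1,0]]' --claw '[1,1,1,1,1,1,1,1,1]'

```text
clock: 13.85
position: [0.4688, -0.0937, 0.352]
ee_rot: [0.259, 0.682, 0.624, -0.28]
contact_force: [0.2, 0.2, -3.2]
width: 0.0186
gripper_force: 108.7
```

```bash
python3 -c "
from h import *
t=manip.get_image('top');d=manip.get_image('side')
o=np.hstack([cv2.resize(t['image'][220:360,140:280],(420,420)),cv2.resize(d['image'][130:270,180:320],(380,420))]);cv2.imwrite('pics/m5.png',np.clip(o.astype(int)*1.8,0,255).astype(np.uint8)[...,::-1])
plan(*tcp(85,12,.16,.245))
for c in('top','side'): print([(np.round(r['point'],3),round(r['score'],2)) for r in manip.place_of(c,'chunk0_mid')])
"
```

```text
t 13.95 pos [ 0.4685 -0.0938  0.3522] q [ 0.22  0.18  1.54 -0.74  1.67  0.33] F [-0.3  0.1 -1.5] w 0.0186 108.7
 mm left [-49.4  23.6 152.4] deg [ 0.2 32.9 -0.1]  delta [-0.124, 0.059, 0.381] turn [0.006, 1.097, -0.004] rows 3.8
[]
[(array([0.533, 0.075, 0.173]), 0.54)]
```

View pics/m5.png

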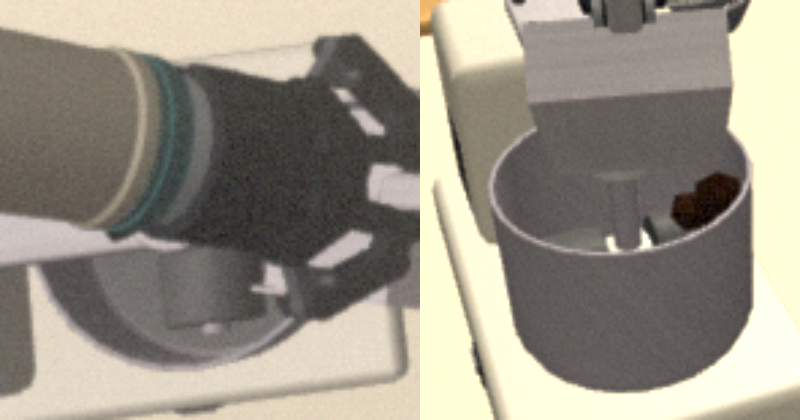

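Call:
carry_out --delta_pos '[[-0.021,0.01,0.064],[-0.042,0.02,0.127],[-0.062,0.03,0.19],[-0.083,0.04,0.254],[-0.104,0.05,0.32],[-0.124,0.059,0.381],[-0.124,0.059,0.381]]' --turn '[[0,0.1,0],[0,0.2,0],[0,0.4,0],[0,0.6,0],[0,0.8,0],[0,1,0],[0,1,0]]' --claw '[1,1,1,1,1,1,1]'

```text
clock: 14.75
position: [0.4778, -0.2455, 0.2793]
ee_rot: [0.089, 0.735, 0.666, -0.096]
contact_force: [-0.2, 1.1, -2.7]
width: 0.0185
gripper_force: 108.5
```

```bash
python3 -c "
from h import *
t=manip.get_image('top');d=manip.get_image('side')
for c in('top','side'): print([(np.round(r['point'],3),round(r['score'],2)) for r in manip.place_of(c,'chunk0_mid')])
for p in ([.4372,-.2982,.06],[.4372,-.2982,-.004]): plan(p,frame(74.5,0))
# dark-brown pixels within drum radius, by depth
for n,c in(('top',t),('side',d)):
  W=cloud(c);im=c['image'].astype(int);m=(np.hypot(W[...,0]-.4723,W[...,1]-.1045)<.088)&(W[...,2]>.08)&(W[...,2]<.19)&(im[...,0]-im[...,2]>12)
  k,l,st,ce=cv2.connectedComponentsWithStats(m.astype(np.uint8)); print(n,[(st[i][4],ce[i].round(),np.nanmedian(W[l==i],0).round(3)) for i in range(1,k) if st[i][4]>5])
cv2.imwrite('pics/m6.png',np.clip(np.hstack([cv2.resize(t['image'][220:360,140:360],(440,280)),cv2.resize(d['image'][130:330,180:380],(280,280))]).astype(int)*1.8,0,255).astype(np.uint8)[...,::-1])
"
```

```text
[(array([0.536, 0.076, 0.18 ]), 0.51)]
[(array([0.533, 0.078, 0.175]), 0.65)]
t 14.95 pos [ 0.4794 -0.2374  0.2793] q [-0.41  0.14  1.53 -0.25  1.39 -0.29] F [-0.4 -1.1 -3. ] w 0.0185 108.5
 mm left [ -5.7 -37.4 228.3] deg [ 1.5 14.8 10.4]  delta [-0.014, -0.093, 0.571] turn [0.051, 0.495, 0.348] rows 4.6
t 14.95 pos [ 0.4794 -0.2374  0.2793] q [-0.41  0.14  1.53 -0.25  1.39 -0.29] F [-0.4 -1.1 -3. ] w 0.0185 108.5
 mm left [ 10.8 -37.6 290.2] deg [ 1.5 14.8 10.4]  delta [0.027, -0.094, 0.725] turn [0.051, 0.495, 0.348] rows 5.9
top [(np.int32(12), array([216., 252.]), array([0.544, 0.08 , 0.184])), (np.int32(14), array([213., 260.]), array([0.53 , 0.083, 0.184])), (np.int32(54), array([237., 283.]), array([0.495, 0.05 , 0.103])), (np.int32(76), array([236., 315.]), array([0.432, 0.051, 0.093]))]
side [(np.int32(111), array([280., 197.]), array([0.518, 0.084, 0.164]))]
```

View pics/m6.png

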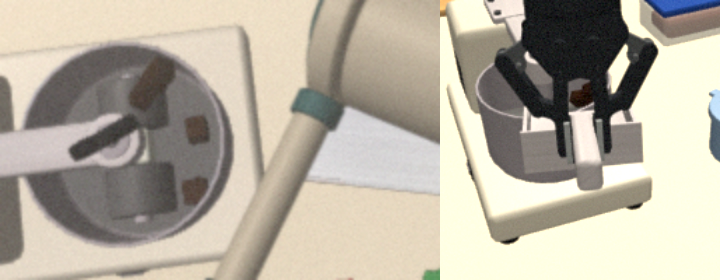

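All four chunks are in the drum: two on its floor at crop (197,128) and (194,190), two on the roller at (155,80). Next I set the empty scoop down where it was.

Call:
carry_out --delta_pos '[[-0.003,-0.015,0.07],[-0.006,-0.035,0.17],[-0.01,-0.06,0.28],[-0.012,-0.075,0.38],[-0.014,-0.093,0.48],[-0.014,-0.093,0.54],[-0.014,-0.093,0.571],[-0.014,-0.093,0.571],[-0.014,-0.093,0.571]]' --turn '[[0,0.1,0.05],[0,0.2,0.13],[0,0.3,0.22],[0.05,0.4,0.3],[0.05,0.495,0.348],[0.05,0.495,0.348],[0.05,0.495,0.348],[0.05,0.495,0.348],[0.05,0.495,0.348]]' --claw '[1,1,1,1,1,1,1,1,1]'

```text
clock: 15.85
position: [0.4394, -0.298, 0.0611]
ee_rot: [0.001, 0.795, 0.606, 0.001]
contact_force: [0.0, -0.1, -2.2]
width: 0.0186
gripper_force: 108.5
```

```bash
python3 -c "
from h import *
for p in ([.4372,-.2982,.06],[.4372,-.2982,-.005]): plan(p,frame(74.5,0))
"
```

```text
t 15.85 pos [ 0.4394 -0.298   0.0611] q [-0.73  0.33  1.81  0.    1.   -0.46] F [ 0.  -0.1 -2.2] w 0.0186 108.5
 mm left [-0.7 -2.   1.1] deg [0.2 0.  0.1]  delta [-0.002, -0.005, 0.003] turn [0.006, 0.001, 0.004] rows 0.0
t 15.85 pos [ 0.4394 -0.298   0.0611] q [-0.73  0.33  1.81  0.    1.   -0.46] F [ 0.  -0.1 -2.2] w 0.0186 108.5
 mm left [-0.7 -2.2 66.1] deg [0.2 0.  0.1]  delta [-0.002, -0.006, 0.165] turn [0.006, 0.001, 0.004] rows 1.3
```

Call:
carry_out --delta_pos '[[0,-0.005,0.04],[0,-0.005,0.085],[0,-0.005,0.12],[0,-0.005,0.14],[0,-0.005,0.153],[0,-0.005,0.16],[0,-0.005,0.163],[0,-0.005,0.165],[0,-0.005,0.165]]' --turn '[[0,0,0],[0,0,0],[0,0,0],[0,0,0],[0,0,0],[0,0,0],[0,0,0],[0,0,0],[0,0,0]]' --claw '[1,1,1,1,1,1,1,1,1]'

```text
clock: 16.75
position: [0.4367, -0.2985, -0.0051]
ee_rot: [0.001, 0.796, 0.605, 0.001]
contact_force: [-0.3, 0.2, 3.2]
width: 0.0183
gripper_force: 109.4
```

Call:
carry_out --delta_pos '[[0,0,0],[0,0,0],[0,0,0],[0,0,0],[0,0,0],[0,0,0],[0,0,-0.05],[0,0,-0.15],[0,0,-0.27],[0,0,-0.39],[0,0,-0.5],[0,0,-0.6]]' --turn '[[0,0,0],[0,0,0],[0,0,0],[0,0,0],[0,0,0],[0,0,0],[0,0,0],[0,0,0],[0,0,0],[0,0,0],[0,0,0],[0,0,0]]' --claw '[-0.3,-0.3,-0.3,-0.3,-0.3,-0.3,-0.3,-0.3,-0.3,-0.3,-0.3,-0.3]'

```text
clock: 17.95
position: [0.4358, -0.2982, 0.2366]
ee_rot: [0.001, 0.796, 0.605, 0.001]
contact_force: [0.4, 0.2, 0.0]
width: 0.0557
gripper_force: 0.0
```

```bash
python3 -c "
from h import *
d=manip.get_image('side');W=cloud(d)
s=manip.get_state();j=s['qpos']
S=np.array([.4723,.1045]);az=np.degrees(np.arctan2(S[1],S[0]));r=np.hypot(*S);j1=az-np.degrees(np.arcsin(.069/r));print('j1',j1)
for yx in (30.7,210.7,120.7-90): pass
for yx in (120.7,-59.3): print('yaw_x',yx,'j6',(j1+90-yx+180)%360-180)
m=(W[...,2]>.240)&(W[...,2]<.29)&(abs(W[...,0]-.472)<.05)&(abs(W[...,1]-.104)<.05); print('wing side',m.sum(),np.nanpercentile(W[m],[2,50,98],axis=0).round(4))
u=np.array([.267,.9636]);rr=(W[...,:2]-[.466,-.189]);a=rr@u;c=rr@[-u[1],u[0]]
for lo in(-.06,-.02,.02,.05):
  k=(a>lo)&(a<lo+.015)&(abs(c)<.03)&(W[...,2]<.03);print(lo,k.sum(),np.nanmedian(W[...,2][k]).round(4))
plan([.4723,.1045,.35],frame(120.7,0));plan([.4723,.1045,.35],frame(-59.3,0))
"
```

```text
j1 4.2752759223720265
yaw_x 120.7 j6 -26.424724077627957
yaw_x -59.3 j6 153.57527592237204
wing side 0 [nan nan nan]
-0.06 94 0.004
-0.02 275 0.0039
0.02 245 0.0038
0.05 219 0.0039
t 18.0 pos [ 0.4388 -0.3008  0.2434] q [-0.73  0.18  1.53  0.    1.41 -0.46] F [ 0.8 -0.7  4.7] w 0.0553 0.0
 mm left [ 398.8  -74.6 -110.1] deg [  0.6   0.7 -46.2]  delta [0.997, -0.187, -0.275] turn [0.022, 0.022, -1.541] rows 8.4
t 18.0 pos [ 0.4388 -0.3008  0.2434] q [-0.73  0.18  1.53  0.    1.41 -0.46] F [ 0.8 -0.7  4.7] w 0.0553 0.0
 mm left [ 398.8  -74.6 -110.1] deg [  0.8  -0.8 133.8]  delta [0.997, -0.187, -0.275] turn [0.027, -0.027, 4.459] rows 15.6
  return np.nanmean(a, axis, out=out, keepdims=keepdims)
```

The scoop is flat and empty: its floor reads 4 mm all along. Now the thumbscrew.

Call:
carry_out --delta_pos '[[0.2,-0.04,-0.2],[0.5,-0.1,-0.275],[0.8,-0.15,-0.275],[0.997,-0.187,-0.275],[0.997,-0.187,-0.275],[0.997,-0.187,-0.275],[0.997,-0.187,-0.275],[0.997,-0.187,-0.275],[0.997,-0.187,-0.275],[0.997,-0.187,-0.275],[0.997,-0.187,-0.275]]' --turn '[[0,0,-0.3],[0,0,-0.6],[0,0,-1],[0,0,-1],[0,0,-1],[0,0,-1],[0,0,-1],[0,0,-1],[0,0,-1],[0,0,-1],[0,0,-1]]' --claw '[-0.4,-0.4,-0.4,-0.4,-0.4,-0.4,-0.4,-0.4,-0.4,-0.4,-0.4]'

```text
clock: 19.1
position: [0.4701, 0.1063, 0.3437]
ee_rot: [0.001, 0.612, 0.791, -0.0]
contact_force: [-0.2, -1.0, 0.5]
width: 0.0591
gripper_force: 0.0
```

```bash
python3 -c "
from h import *
d=manip.get_image('side');W=cloud(d)
m=(W[...,2]>.244)&(W[...,2]<.275)&(abs(W[...,0]-.472)<.05)&(abs(W[...,1]-.104)<.05)
if m.any():
  p=W[m];print('wing side',m.sum(),np.percentile(p,[2,50,98],axis=0).round(4));q=p[:,:2]-p[:,:2].mean(0);a=np.linalg.svd(q,full_matrices=False)[2][0];print(np.degrees(np.arctan2(a[1],a[0])))
plan([.4723,.1045,.26],frame(120.7,0));plan([.4723,.1045,.207],frame(120.7,0))
"
```

```text
wing side 325 [[0.4529 0.0773 0.2462]
 [0.4704 0.0982 0.2605]
 [0.489  0.1252 0.2705]]
-57.13735334528988
t 19.15 pos [0.4701 0.1056 0.3436] q [ 0.08  0.08  1.41 -0.    1.65 -0.18] F [0.5 0.1 0.3] w 0.0597 0.0
 mm left [-1.5  1.8 83.6] deg [  0.    0.1 -16.2]  delta [-0.004, 0.005, 0.209] turn [0.001, 0.002, -0.541] rows 1.9
t 19.15 pos [0.4701 0.1056 0.3436] q [ 0.08  0.08  1.41 -0.    1.65 -0.18] F [0.5 0.1 0.3] w 0.0597 0.0
 mm left [ -1.4   1.8 136.6] deg [  0.    0.1 -16.2]  delta [-0.004, 0.005, 0.342] turn [0.001, 0.002, -0.541] rows 2.7
```

Call:
carry_out --delta_pos '[[-0.004,0.005,0],[-0.004,0.005,0.08],[-0.004,0.005,0.17],[-0.004,0.005,0.25],[-0.004,0.005,0.31],[-0.004,0.005,0.342],[-0.004,0.005,0.342],[-0.004,0.005,0.342],[-0.004,0.005,0.342],[-0.004,0.005,0.342],[-0.004,0.005,0.342],[-0.004,0.005,0.342]]' --turn '[[0,0,-0.3],[0,0,-0.54],[0,0,-0.54],[0,0,-0.54],[0,0,-0.54],[0,0,-0.54],[0,0,-0.54],[0,0,-0.54],[0,0,-0.54],[0,0,-0.54],[0,0,-0.54],[0,0,-0.54]]' --claw '[-0.4,-0.4,-0.4,-0.4,-0.4,-0.4,-0.4,1,1,1,1,1]' --force 50

```text
clock: 20.35
position: [0.4732, 0.1045, 0.2084]
ee_rot: [0.002, 0.495, 0.869, 0.0]
contact_force: [-2.0, -2.2, 6.0]
width: 0.0113
gripper_force: 51.4
```

```bash
cat >> h.py <<'E'
def yaw():
    s=manip.get_state(); x=rot(s).as_matrix()[:,0]
    print("t",round(s["clock"],2),"yaw",np.degrees(np.arctan2(x[1],x[0])).round(2),"q6",np.degrees(s["qpos"][5]).round(1),"M",s["moment"].round(3),"F",s["contact_force"].round(1),"w",round(s["width"],4),"pos",s["position"].round(4),round(s["gripper_force"],1))
E
python3 -c "
from h import *
yaw()"
```

```text
t 20.35 yaw 120.67 q6 -26.4 M [-0.375  0.282 -0.04 ] F [-2.  -2.2  6. ] w 0.0113 pos [0.4732 0.1045 0.2084] 51.4
```

Call:
carry_out --delta_pos '[[0,0,0],[0,0,0],[0,0,0],[0,0,0],[0,0,0],[0,0,0],[0,0,0],[0,0,0]]' --turn '[[0,0,0.1],[0,0,0.25],[0,0,0.4],[0,0,0.55],[0,0,0.7],[0,0,0.85],[0,0,1],[0,0,1]]' --claw '[1,1,1,1,1,1,1,1]'

```text
clock: 21.15
position: [0.472, 0.1042, 0.2084]
ee_rot: [0.001, 0.703, 0.711, -0.0]
contact_force: [-3.3, -2.6, 8.0]
width: 0.0115
gripper_force: 51.8
```

```bash
python3 -c "
from h import *
yaw()"
```

```text
t 21.15 yaw 90.62 q6 3.7 M [-0.488  0.688 -0.051] F [-3.3 -2.6  8. ] w 0.0115 pos [0.472  0.1042 0.2084] 51.8
```

Call:
carry_out --delta_pos '[[0,0,0],[0,0,0],[0,0,0],[0,0,0],[0,0,0],[0,0,0],[0,0,0],[0,0,0]]' --turn '[[0,0,0.15],[0,0,0.3],[0,0,0.45],[0,0,0.6],[0,0,0.75],[0,0,0.9],[0,0,1],[0,0,1]]' --claw '[1,1,1,1,1,1,1,1]'

```text
clock: 21.95
position: [0.4708, 0.1045, 0.2083]
ee_rot: [0.0, 0.863, 0.505, -0.001]
contact_force: [-5.9, -2.9, 8.7]
width: 0.0111
gripper_force: 51.9
```

```bash
python3 -c "
from h import *
yaw()"
```

```text
t 21.95 yaw 60.65 q6 33.7 M [-0.391  0.96  -0.081] F [-5.9 -2.9  8.7] w 0.0111 pos [0.4708 0.1045 0.2083] 51.9
```

Call:
carry_out --delta_pos '[[0,0,0],[0,0,0],[0,0,0],[0,0,0],[0,0,0]]' --turn '[[0,0,0.12],[0,0,0.25],[0,0,0.37],[0,0,0.5],[0,0,0.5]]' --claw '[1,1,1,1,1]'

```text
clock: 22.45
position: [0.4703, 0.1049, 0.2083]
ee_rot: [-0.0, 0.922, 0.388, -0.001]
contact_force: [-7.9, -1.9, 9.5]
width: 0.0111
gripper_force: 52.0
```

```bash
python3 -c "
from h import *
yaw()"
```

```text
t 22.45 yaw 45.63 q6 48.7 M [-0.288  1.111 -0.071] F [-7.9 -1.9  9.5] w 0.0111 pos [0.4703 0.1049 0.2083] 52.0
```

Call:
carry_out --delta_pos '[[0,0,0],[0,0,0],[0,0,0],[0,0,0],[0,0,0]]' --turn '[[0,0,0.12],[0,0,0.25],[0,0,0.37],[0,0,0.5],[0,0,0.5]]' --claw '[1,1,1,1,1]'

```text
clock: 22.95
position: [0.47, 0.1053, 0.2083]
ee_rot: [-0.0, 0.964, 0.264, -0.001]
contact_force: [-7.1, -0.2, 9.7]
width: 0.0113
gripper_force: 52.1
```

```bash
python3 -c "
from h import *
yaw()"
```

```text
t 22.95 yaw 30.64 q6 63.7 M [-0.128  1.235 -0.105] F [-7.1 -0.2  9.7] w 0.0113 pos [0.47   0.1053 0.2083] 52.1
```

Call:
carry_out --delta_pos '[[0,0,0],[0,0,0],[0,0,0],[0,0,0],[0,0,0]]' --turn '[[0,0,0.1],[0,0,0.2],[0,0,0.3],[0,0,0.4],[0,0,0.4]]' --claw '[1,1,1,1,1]'

```text
clock: 23.45
position: [0.4698, 0.1058, 0.2084]
ee_rot: [-0.001, 0.987, 0.162, -0.002]
contact_force: [-7.4, 0.7, 10.1]
width: 0.0113
gripper_force: 52.1
```

```bash
python3 -c "
from h import *
yaw()"
```

```text
t 23.45 yaw 18.65 q6 75.7 M [-0.002  1.279 -0.114] F [-7.4  0.7 10.1] w 0.0113 pos [0.4698 0.1058 0.2084] 52.1
```

Call:
carry_out --delta_pos '[[0,0,0],[0,0,0],[0,0,0],[0,0,0],[0,0,0]]' --turn '[[0,0,0.1],[0,0,0.2],[0,0,0.3],[0,0,0.4],[0,0,0.4]]' --claw '[1,1,1,1,1]'

```text
clock: 23.95
position: [0.4697, 0.1062, 0.2083]
ee_rot: [-0.001, 0.998, 0.058, -0.002]
contact_force: [-8.2, 2.2, 10.5]
width: 0.0113
gripper_force: 52.1
```

```bash
python3 -c "
from h import *
yaw()"
```

```text
t 23.95 yaw 6.64 q6 87.7 M [ 0.161  1.306 -0.111] F [-8.2  2.2 10.5] w 0.0113 pos [0.4697 0.1062 0.2083] 52.1
```

Call:
carry_out --delta_pos '[[0,0,0],[0,0,0],[0,0,0],[0,0,0],[0,0,0]]' --turn '[[0,0,0.1],[0,0,0.2],[0,0,0.3],[0,0,0.4],[0,0,0.4]]' --claw '[1,1,1,1,1]'

```text
clock: 24.45
position: [0.4696, 0.1067, 0.2083]
ee_rot: [-0.001, 0.999, -0.047, -0.002]
contact_force: [-8.0, 2.7, 10.3]
width: 0.0109
gripper_force: 52.1
```

```bash
python3 -c "
from h import *
yaw()"
```

```text
t 24.45 yaw -5.35 q6 99.7 M [ 0.35   1.32  -0.059] F [-8.   2.7 10.3] w 0.0109 pos [0.4696 0.1067 0.2083] 52.1
```

Call:
carry_out --delta_pos '[[0,0,0],[0,0,0],[0,0,0],[0,0,0],[0,0,0]]' --turn '[[0,0,0.1],[0,0,0.2],[0,0,0.3],[0,0,0.4],[0,0,0.4]]' --claw '[1,1,1,1,1]'

```text
clock: 24.95
position: [0.4698, 0.1072, 0.2083]
ee_rot: [-0.002, 0.989, -0.151, -0.002]
contact_force: [-7.3, 4.0, 9.4]
width: 0.0113
gripper_force: 52.0
```

```bash
python3 -c "
from h import *
yaw()
d=manip.get_image('side');W=cloud(d);m=(W[...,2]>.255)&(W[...,2]<.275)&(abs(W[...,0]-.472)<.04)&(abs(W[...,1]-.104)<.04)&(d['image'].max(-1)<60);print(m.sum())
a=cv2.resize(d['image'][110:200,200:300],(600,540));cv2.imwrite('pics/m7.png',np.clip(a.astype(int)*1.8,0,255).astype(np.uint8)[...,::-1])"
```

```text
t 24.95 yaw -17.35 q6 111.7 M [ 0.463  1.299 -0.112] F [-7.3  4.   9.4] w 0.0113 pos [0.4698 0.1072 0.2083] 52.0
284
```

View pics/m7.png

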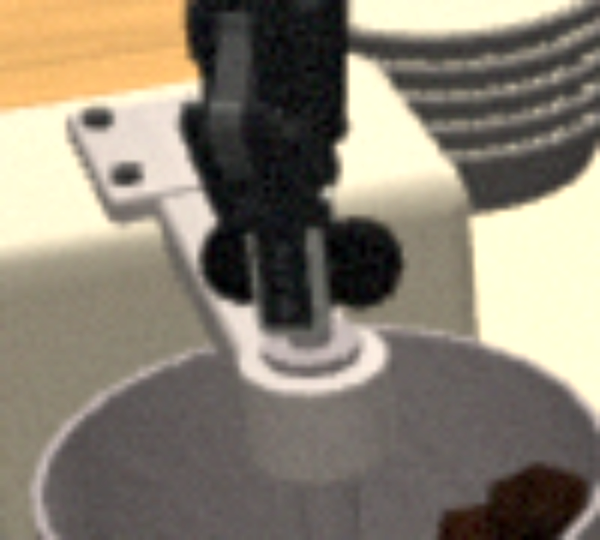

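The wings show on both sides of the finger at (230,265) and (370,262), so the screw is following. At most about 11° remain to the seat.

Call:
carry_out --delta_pos '[[0,0,0],[0,0,0],[0,0,0],[0,0,0],[0,0,0]]' --turn '[[0,0,0.06],[0,0,0.12],[0,0,0.18],[0,0,0.25],[0,0,0.25]]' --claw '[1,1,1,1,1]'

```text
clock: 25.5
position: [0.4709, 0.1068, 0.2085]
ee_rot: [-0.001, 0.977, -0.213, -0.001]
contact_force: [-7.0, 3.3, 8.9]
width: 0.0111
gripper_force: 110.5
```

```bash
python3 -c "
from h import *
yaw()"
```

```text
t 25.5 yaw -24.59 q6 118.9 M [0.544 0.797 1.242] F [-7.   3.3  8.9] w 0.0111 pos [0.4709 0.1068 0.2085] 110.5
```

Seated: the moment jumped to 1.24 N m at yaw −24.6°. I ease back to find the relaxed seat angle.

Call:
carry_out --delta_pos '[[0,0,0],[0,0,0]]' --turn '[[0,0,-0.05],[0,0,-0.05]]' --claw '[1,1]'

```text
clock: 25.7
position: [0.4709, 0.1068, 0.2084]
ee_rot: [-0.001, 0.98, -0.201, -0.001]
contact_force: [-6.7, 2.3, 8.9]
width: 0.0113
gripper_force: 95.8
```

```bash
python3 -c "
from h import *
yaw()"
```

```text
t 25.7 yaw -23.15 q6 117.5 M [0.482 0.838 0.752] F [-6.7  2.3  8.9] w 0.0113 pos [0.4709 0.1068 0.2084] 95.8
```

Call:
carry_out --delta_pos '[[0,0,0],[0,0,0]]' --turn '[[0,0,-0.05],[0,0,-0.05]]' --claw '[1,1]'

```text
clock: 25.9
position: [0.4717, 0.1066, 0.2083]
ee_rot: [-0.001, 0.982, -0.187, 0.0]
contact_force: [-5.0, 2.5, 6.8]
width: 0.0113
gripper_force: 81.1
```

```bash
python3 -c "
from h import *
yaw()"
```

```text
t 25.9 yaw -21.58 q6 115.9 M [0.428 0.692 1.123] F [-5.   2.5  6.8] w 0.0113 pos [0.4717 0.1066 0.2083] 81.1
```

Call:
carry_out --delta_pos '[[0,0,0],[0,0,0]]' --turn '[[0,0,-0.05],[0,0,-0.05]]' --claw '[1,1]'

```text
clock: 26.1
position: [0.4717, 0.1066, 0.2083]
ee_rot: [-0.001, 0.985, -0.175, -0.0]
contact_force: [-4.1, 2.0, 7.6]
width: 0.0108
gripper_force: 67.7
```

```bash
python3 -c "
from h import *
yaw()"
```

```text
t 26.1 yaw -20.18 q6 114.5 M [0.28  0.758 0.541] F [-4.1  2.   7.6] w 0.0108 pos [0.4717 0.1066 0.2083] 67.7
```

Call:
carry_out --delta_pos '[[0,0,0],[0,0,0]]' --turn '[[0,0,-0.05],[0,0,-0.05]]' --claw '[1,1]'

```text
clock: 26.3
position: [0.4715, 0.1066, 0.2083]
ee_rot: [-0.001, 0.987, -0.163, -0.0]
contact_force: [-4.4, 3.4, 7.8]
width: 0.0112
gripper_force: 55.5
```

```bash
python3 -c "
from h import *
yaw()"
```

```text
t 26.3 yaw -18.76 q6 113.1 M [0.314 0.766 0.113] F [-4.4  3.4  7.8] w 0.0112 pos [0.4715 0.1066 0.2083] 55.5
```

The grip force has relaxed at yaw ≈ −18.6°, so the target is 71.5°. I back off a quarter turn.

Call:
carry_out --delta_pos '[[0,0,0],[0,0,0],[0,0,0],[0,0,0],[0,0,0],[0,0,0],[0,0,0],[0,0,0]]' --turn '[[0,0,-0.1],[0,0,-0.25],[0,0,-0.4],[0,0,-0.55],[0,0,-0.7],[0,0,-0.85],[0,0,-1],[0,0,-1]]' --claw '[1,1,1,1,1,1,1,1]'

```text
clock: 27.1
position: [0.4715, 0.1064, 0.2083]
ee_rot: [-0.001, 0.995, 0.098, 0.0]
contact_force: [-5.2, 1.7, 7.6]
width: 0.0113
gripper_force: 54.2
```

Call:
carry_out --delta_pos '[[0,0,0],[0,0,0],[0,0,0],[0,0,0],[0,0,0],[0,0,0],[0,0,0],[0,0,0]]' --turn '[[0,0,-0.1],[0,0,-0.25],[0,0,-0.4],[0,0,-0.55],[0,0,-0.7],[0,0,-0.85],[0,0,-1],[0,0,-1]]' --claw '[1,1,1,1,1,1,1,1]'

```text
clock: 27.9
position: [0.4716, 0.1062, 0.2083]
ee_rot: [-0.001, 0.936, 0.352, 0.0]
contact_force: [-4.0, 2.1, 6.7]
width: 0.0111
gripper_force: 54.1
```

```bash
python3 -c "
from h import *
yaw()"
```

```text
t 27.9 yaw 41.27 q6 53.0 M [0.213 0.696 0.096] F [-4.   2.1  6.7] w 0.0111 pos [0.4716 0.1062 0.2083] 54.1
```

Call:
carry_out --delta_pos '[[0,0,0],[0,0,0],[0,0,0],[0,0,0],[0,0,0],[0,0,0],[0,0,0],[0,0,0]]' --turn '[[0,0,-0.15],[0,0,-0.3],[0,0,-0.45],[0,0,-0.6],[0,0,-0.75],[0,0,-0.9],[0,0,-1],[0,0,-1]]' --claw '[1,1,1,1,1,1,1,1]'

```text
clock: 28.7
position: [0.4718, 0.1061, 0.2083]
ee_rot: [-0.001, 0.813, 0.582, 0.001]
contact_force: [-4.7, 1.9, 7.2]
width: 0.0115
gripper_force: 53.6
```

```bash
python3 -c "
from h import *
yaw()
d=manip.get_image('top');W=cloud(d);save(d,'t8.png')
for c in('side','top'):
  d=manip.get_image(c);W=cloud(d)
  m=(W[...,2]>.244)&(W[...,2]<.273)&(np.hypot(W[...,0]-.4723,W[...,1]-.1045)<.036)&(d['image'].max(-1)<60)
  if m.sum()>8:
    p=W[m][:,:2]; a=np.linalg.svd(p-p.mean(0),full_matrices=False)[2][0]; print(c,m.sum(),p.mean(0),np.degrees(np.arctan2(a[1],a[0]))%180)
for q in('scoop','dish','tub','jar','chunk0_mid'): print(q,[(np.round(r['point'],3),round(r['score'],2)) for r in manip.place_of('top',q)])
"
```

```text
t 28.7 yaw 71.24 q6 23.1 M [0.221 0.727 0.033] F [-4.7  1.9  7.2] w 0.0115 pos [0.4718 0.1061 0.2083] 53.6
side 330 [0.46974796 0.09360944] 56.0760944260182
top 72 [0.46563241 0.08281692] 61.63157443980745
scoop [(array([ 0.467, -0.19 ,  0.   ]), 0.79)]
dish [(array([ 0.756, -0.224,  0.003]), 0.74)]
tub [(array([ 0.787,  0.116, -0.004]), 0.57)]
jar [(array([ 0.769, -0.063, -0.002]), 0.68), (array([ 0.438, -0.306,  0.042]), 0.16)]
chunk0_mid []
```

View pics/t8.png

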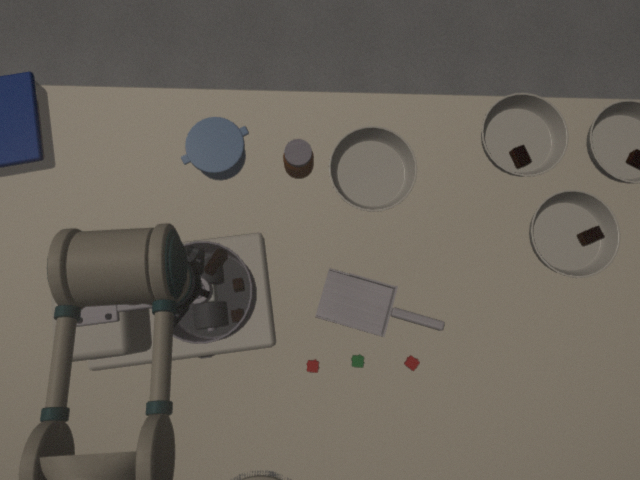

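The final view shows the empty scoop flat at (357,303), the chunks in the drum at (216,262), (238,285) and (237,315), and the dish, tub and jar where they were. The visible wing end lies at about 73°, which fits the 71.5° target.

```bash
python3 -c "
from rig import manip
print(manip.sign_off())"
```

```text
the job is handed in; nothing more can be done
None
```

The job is handed in: all four chunks are in the drum (two of them resting on a roller, just below the rim), the empty scoop is flat on the counter, and the thumbscrew was seated, backed off a quarter turn (about 90°) and is still gripped.

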